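Touch off a lens-mount body and set its locating pin

ROBOT

A 6-joint arm with a two-finger parallel gripper is mounted at the origin on the work surface. World frame = base frame: x ahead of the robot, y to its left, z up, the work surface at z = 0. Lengths are in m, angles in rad, forces in N, time in s.
With the tool pointing down it reaches from about 0.3 to 0.875 m from the base axis. Payload 4.2 kg.
Tool frame: the origin (TCP) lies between the finger pads; the fingertips stand nose_length ahead of it and the grasp point (between the pads) lies 3 mm ahead of it (nose_length is the distance from the TCP to the fingertips, in m); x points along the fingers, z is the direction in which the jaws open and shut, and the axes are right-handed (so a half turn about x gives the same grasp; the last joint's range is limited). The gripper opens to 85 mm and grips with 20 to 120 N. Pads are 22 mm wide; open, the fingers measure 114 mm over their backs; the gripper's body (76 mm by 85 mm) begins 54 mm behind the grasp point. The pads swing forward as they close: fully open they stand 13 mm farther back than shut.
Start: joints at [-0.02, 0.32, 1.565, -0, 1.257, -0.02], TCP at [0.575, 0, 0.253] pointing down, gripper open.
Joint ranges: [-3.11, 3.11], [-0.84, 2.01], [0.21, 2.61], [-1.34, 4.49], [0.05, 2.63], [-2.56, 2.56]. Speed limits (rad/s): [2.57, 2.57, 3.14, 3.14, 3.14, 3.14].

INTERFACE

Orientations are given as a rotation vector (axis times angle).
In Python, from bench import observe, snapshot, job_done, nose_length gives the robot as it stands.
- The arm moves only by the tool play_rows, never from a script. Its argument "moves" is a list of rows, each an object of numbers: "wx", "wy", "wz": the turn, a rotation vector about the world's x, y, z in units of 5 degrees (1.0 is 5 degrees); "dx", "dy", "dz": the shift along the world's x, y, z in units of 30 mm (1.0 is 30 mm); "jaw": the closure in counts, from 0 (fully open) to 255 (shut). A call has 1 to 20 rows; each row shifts and turns the commanded pose from where the row before left it; what a row does not reach is not made up. A row lasts 1/8 s, in which the tool goes at most 62.5 mm and 10.7 degrees, less where a joint would pass 70% of its speed; a pose out of reach is approached as far as the arm can. A call is refused whole if a number of a shift passes 1 or a number of a turn 1, either way. A call with a gripper value outside its range is refused whole. The fingers move at their own pace and stop on an object; "grip_force" is the grip in N (left out, the last holds). Time passes only in rows, so rows that do not move let the fingers close. It gives the time, the measured TCP pose, the force and the opening at its end, in the units of the state.
- observe(): the state, without advancing time (a new reading comes with each control period).
- snapshot(name): name is "scene" or "side" or "wrist"; returns a dict with "image" (400x640x3 uint8, red, green, blue), "mtx" (3x3 intrinsics, pixels), "extrinsics" (4x4, takes a point from world to camera coordinates). Camera axes: x right, y up, looking along -z (the intrinsics and any distortion apply to the point x, -y, -z); pixel columns grow to the right and rows downward; lengths in m; the calibration is good to about 2 mm. The wrist camera is an equidistant fisheye: a pixel r from the principal point sees the ray r / f radians off the axis. A picture is of the moment at which its call begins. There is no depth.
- job_done(): hands the job in, once; it reports no verdict.
The state is a dict: "t": time; "q": joint angles; "dq": joint speeds; "joint_torque": joint torques, N m; "tool_pos": TCP position; "eef_rot": TCP orientation; "ft_force": force on the tool from outside, world axes, zero at the start; "torque": the same for the moment, N m; "finger_gap": opening from 0.0 (shut) to 1.0 (fully open).
Only numpy, scipy, OpenCV 4.12 (cv2) and the standard library are available. Lean on these libraries where they do the work, as an engineer would, in place of code of your own. Each camera call takes 0.05 s, during which the arm holds its last target. There are 200 camera calls.

TASK

Take the red-headed pin from its stand and use its steel shank to touch off the aluminium mount body, which was clamped down by eye: press the pin lightly and steadily for about half a second against the side of the body at the yellow arrow, then at the white arrow, then at the blue arrow. From those three touches work out where the bore really is, set the pin upright in it, fully home, and let go. Be gentle all through, touch the body and its plate with the pin only, and leave everything else where it stands.

Things in the scene. Friction and masses are not known exactly. Their poses are not given: they have to be found in the camera images.
- pin_red: Loose pin, about 0.06 kg, upright in one of the stand's three holes (which one varies): steel shank 10 mm thick, 40 mm long, foot chamfered 2 mm, under a red square head 20 x 20 mm, 30 mm tall (40 to 70 mm above the foot). Origin at the centre of its foot, z up the pin, x and y square to the head.
- pin_tip (a point): Centre of the foot of the red pin (its lower end).
- stand: Fixed wooden pin stand, 50 mm (x) by 150 mm (y) by 40 mm tall, origin under its centre. Three holes 50 mm apart along its y, 28 mm deep, hold three pins alike but for the head colour; the heads' undersides stand 12 mm above the stand, the heads lie square to it.
- fixture: Dark plate fixed to the breadboard, 130 mm (x) by 180 mm (y) by 12 mm thick, origin under its centre, z up. The aluminium mount body, a block 60 (x) by 100 (y) by 30 mm tall with plain upright sides, is clamped on it and does not shift. It is rigid and its place is not measured. A light push is 3 to 10 N; over 15 N from the pin spoils it.
- block_nominal (a point): The plate's centre at the height of the block's top, 42 mm above the plate's origin. The block's real centre lies up to 9 mm from here in both the plate's x and y, and the block is turned by up to 0.08 rad either way about its own upright centre line. A round lens cell 40 mm across stands 6 mm above its top, 20 mm from its centre towards its -y.
- bore_nominal (a point): Where the bore's mouth would be if the block lay centred and square. In the block the bore is 25 mm from its centre towards its +y, at x = 0; so the real bore is up to 15 mm from here. Bore 11.5 mm wide, 22 mm deep (floor 20 mm above the plate's origin), mouth chamfered 1.5 mm.
- mark_yellow (a point): Nominal touch point of the yellow arrow, fixed to the plate: on the block's long side facing the plate's -x, 30 mm from the plate's centre towards -x and 35 mm towards +y, at the block's mid height. The real face is up to about 12 mm off. Touch within 15 mm along the face, pin's foot 4 mm or more above the plate and below the block's top.
- mark_white (a point): The same for the white arrow: same long side, 35 mm from the plate's centre towards -y.
- mark_blue (a point): The same for the blue arrow: the nominal touch point on the end face that looks to the plate's +y, 50 mm from the plate's centre towards +y, at x = 0.
- pin_blue: Bystander: pin with a blue head in the stand.
- pin_green: Bystander: pin with a green head in the stand.
- driver: Bystander: screwdriver lying on the board.
- post: Bystander: steel post on a round foot, 70 mm tall.
- lens_jar: Bystander: amber jar with a white cap, 52 mm wide, 50 mm tall.
- lens_case: Bystander: white flat lens case, 70 mm square, 22 mm tall.
- ring_mount: Bystander: black round lens cell, 50 mm wide, 21 mm tall.
There are look-alikes about, which are no part of the job. There is more than one size of the pin_red; the job needs the smallest.

How it is judged:
By the outcome, as a careful person would: the job done as asked, in the order asked, and still so for the second after the job is handed in, with the robot touching nothing.
It also fails if it takes over 72 s, if anything falls off the work surface, if the arm or the gripper's body presses on something with over 40 N, if the wrist force passes 120 N, or if a joint passes its speed limit or range.

## Working session

There is one attempt and no reset: what is moved stays moved. The work goes in short steps, Python scripts to look and compute and a tool call to move; the robot and the scene stay as the last step left them, time stands still between calls to the robot, and variables do not carry over. Pictures are saved under pics/ and viewed, about 8 in all and at most 12, crops included, and the job is handed in when it is done.

Besides the shell and the picture viewer there is one more tool, called as name([rows], argument=value, ...), one row to a line, values as JSON. play_rows: Moves the arm, as the interface text tells. Its arguments: {"type":"object","properties":{"moves":{"type":"array"},"grip_force":{"type":"number"}},"required":["moves"]}

```bash
ls; mkdir -p pics; python3 - <<'E'
from bench import *
import cv2,numpy as np
print(nose_length() if callable(nose_length) else nose_length); print(observe())
for n in("scene","side","wrist"):
    s=snapshot(n); cv2.imwrite(f"pics/{n}0.png",s["image"][:,:,::-1]); np.savez(f"pics/{n}0.npz",**s)
    print(n,s["mtx"].round(2).tolist(),s["extrinsics"].round(4).tolist(),[k for k in s])
E
```

```text
pics
0.022
{'t': 0.0, 'q': array([-1.99988975e-02,  3.20299260e-01,  1.56565442e+00, -1.45387630e-05,
        1.25738394e+00, -1.99655735e-02]), 'dq': array([-0.0002231 ,  0.0005827 , -0.00097135, -0.00191074,  0.00107357,
       -0.00229167]), 'joint_torque': array([ 7.05825660e-04, -4.15526962e+01, -2.34157133e+01, -1.88356019e-06,
        8.09230405e-03,  1.54784908e-05]), 'tool_pos': array([5.74577188e-01, 5.75882487e-06, 2.52487544e-01]), 'eef_rot': array([ 3.91783942e-05,  1.57254121e+00, -6.11778112e-06]), 'ft_force': array([-5.58189633e-04, -2.45691274e-01,  8.56476904e-01]), 'torque': array([ 0.03653499, -0.02698645,  0.01968594]), 'finger_gap': 1.00030374408518}
scene [[487.31, 0.0, 316.41], [0.0, 487.31, 200.22], [0.0, 0.0, 1.0]] [[-0.4832, 0.8753, -0.02, 0.1772], [-0.5803, -0.3031, 0.7559, 0.3056], [0.6556, 0.3769, 0.6544, -1.6946], [0.0, 0.0, 0.0, 1.0]] ['image', 'mtx', 'extrinsics']
side [[410.81, 0.0, 324.22], [0.0, 410.81, 199.88], [0.0, 0.0, 1.0]] [[0.9985, -0.051, -0.0174, -0.5434], [0.0432, 0.5639, 0.8247, -0.105], [-0.0323, -0.8242, 0.5653, -1.1737], [0.0, 0.0, 0.0, 1.0]] ['image', 'mtx', 'extrinsics']
wrist [[309.71, 0.0, 317.49], [0.0, 309.71, 200.17], [0.0, 0.0, 1.0]] [[1.0, -0.001, -0.0038, -0.5743], [-0.0002, 0.9517, -0.3071, 0.0407], [0.0039, 0.3071, 0.9517, -0.3825], [0.0, 0.0, 0.0, 1.0]] ['image', 'mtx', 'extrinsics']
```

View pics/scene0.png

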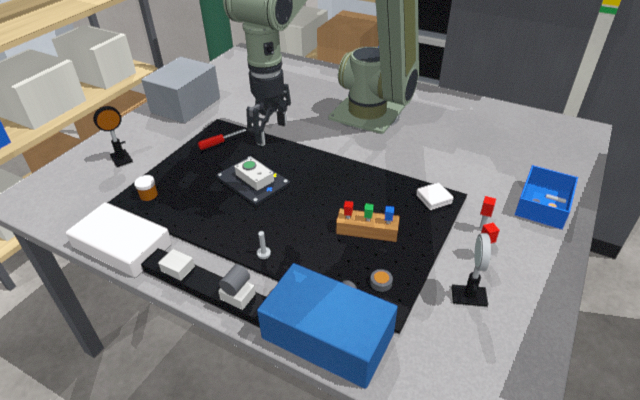

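View pics/side0.png

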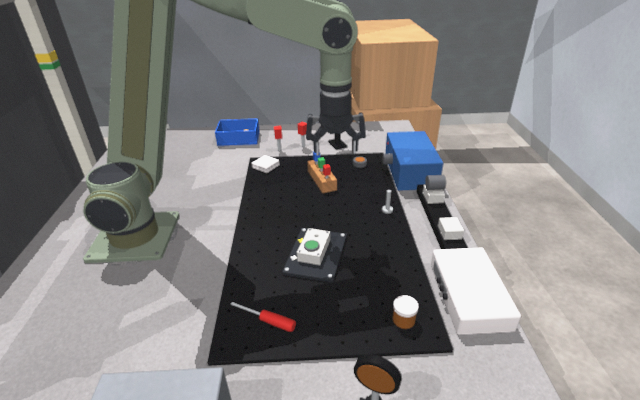

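View pics/wrist0.png

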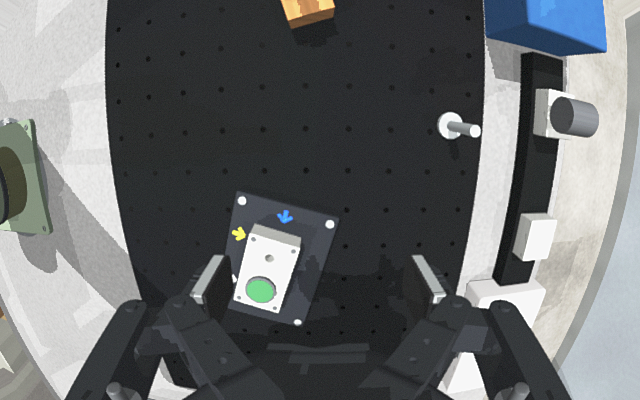

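Scene and side show the stand with a red/green/blue head (red at scene (349,208), side (326,170)). In the wrist view the plate has white corner screws at about (242,201), (330,224) and (297,322), the yellow arrow is at (239,234), the blue at (285,216), the bore at (269,258) and the green cell at (261,290). The other red pieces stand off the board and are look-alikes.

```bash
cat > h.py <<'E'
import numpy as np,cv2
from bench import *
def ray(s,uv,fish=False):
    K=s["mtx"];E=s["extrinsics"];x=(uv[0]-K[0,2])/K[0,0];y=(uv[1]-K[1,2])/K[1,1]
    if fish:
        t=np.hypot(x,y)+1e-12;d=np.array([np.sin(t)*x/t,-np.sin(t)*y/t,-np.cos(t)])
    else: d=np.array([x,-y,-1.])
    R=E[:3,:3];return -R.T@E[:3,3],R.T@d/np.linalg.norm(d)
def plane(s,uv,z,fish=False):
    o,d=ray(s,uv,fish);return o+d*(z-o[2])/d[2]
def tri(*rs):
    A=sum(np.eye(3)-np.outer(d,d) for o,d in rs);b=sum((np.eye(3)-np.outer(d,d))@o for o,d in rs)
    return np.linalg.solve(A,b)
RNG={"red":[((0,150,80),(7,255,255)),((172,150,80),(180,255,255))],"green":[((50,100,50),(85,255,255))],"blue":[((105,120,60),(128,255,255))],
 "yellow":[((22,120,120),(34,255,255))],"white":[((0,0,215),(180,40,255))]}
def blobs(s,col,box,amin=8):
    h=cv2.cvtColor(np.ascontiguousarray(s["image"]),cv2.COLOR_RGB2HSV);x0,y0,x1,y1=box
    m=sum(cv2.inRange(h,np.array(a),np.array(b)) for a,b in RNG[col])[y0:y1,x0:x1]
    n,_,st,c=cv2.connectedComponentsWithStats(m.astype(np.uint8))
    return [(c[i]+[x0,y0],int(st[i,4])) for i in range(1,n) if st[i,4]>=amin]
def load(n): return dict(np.load(f"pics/{n}.npz"))
E
python3 - <<'E'
from h import *
np.set_printoptions(precision=4,suppress=True)
a,b,w=load("scene0"),load("side0"),load("wrist0")
for c in("red","green","blue"):
    p=blobs(a,c,(335,195,405,225));q=blobs(b,c,(305,148,340,180))
    print(c,p,q)
    P=max(p,key=lambda t:t[1])[0];Q=max(q,key=lambda t:t[1])[0]
    print("  tri",tri(ray(a,P),ray(b,Q)),plane(a,P,.067),plane(b,Q,.067))
for c in("white","yellow","blue","green"):
    for P,n in blobs(w,c,(215,180,345,335),6): print(c,P,n,plane(w,P,.012,1),plane(w,P,.042,1),plane(w,P,.048,1))
print("bore",plane(w,(269,258),.042,1))
im=cv2.resize(w["image"][180:340,190:350,::-1],None,fx=4,fy=4,interpolation=2)[:600]
cv2.imwrite("pics/w0c.png",im)
E
```

```text
red [(array([347.9385, 207.2692]), 130)] [(array([326.4375, 169.25  ]), 80)]
  tri [0.5619 0.1973 0.0821] [0.545  0.1903 0.067 ] [0.5639 0.2217 0.067 ]
green [(array([368.2595, 209.4275]), 131)] [(array([321.0152, 161.6515]), 66)]
  tri [0.547  0.2454 0.0835] [0.5288 0.2387 0.067 ] [0.5485 0.2737 0.067 ]
blue [(array([388.8456, 211.9926]), 136)] [(array([315.3056, 156.25  ]), 36)]
  tri [0.5293 0.2919 0.0797] [0.5139 0.2876 0.067 ] [0.5307 0.3133 0.067 ]
white [241.5283 200.3019] 53 [ 0.4789 -0.0389  0.012 ] [ 0.4869 -0.0292  0.042 ] [ 0.4885 -0.0273  0.048 ]
white [329.5849 223.6792] 53 [ 0.5896 -0.0699  0.012 ] [ 0.5884 -0.0577  0.042 ] [ 0.5882 -0.0552  0.048 ]
white [266.0311 268.3491] 2670 [ 0.5042 -0.1363  0.012 ] [ 0.5101 -0.1185  0.042 ] [ 0.5113 -0.115   0.048 ]
white [233.8571 278.3333] 21 [ 0.4562 -0.1546  0.012 ] [ 0.4661 -0.1353  0.042 ] [ 0.4681 -0.1315  0.048 ]
white [297.25   321.5833] 24 [ 0.5438 -0.23    0.012 ] [ 0.5464 -0.2045  0.042 ] [ 0.547  -0.1994  0.048 ]
yellow [238.8142 233.469 ] 113 [ 0.4713 -0.0846  0.012 ] [ 0.4799 -0.0711  0.042 ] [ 0.4816 -0.0684  0.048 ]
blue [284.4943 216.5862] 87 [ 0.5328 -0.0604  0.012 ] [ 0.5364 -0.0489  0.042 ] [ 0.5371 -0.0467  0.048 ]
green [259.7102 290.8029] 421 [ 0.492  -0.1742  0.012 ] [ 0.4989 -0.1533  0.042 ] [ 0.5003 -0.1491  0.048 ]
bore [ 0.5149 -0.1036  0.042 ]
```

View pics/w0c.png

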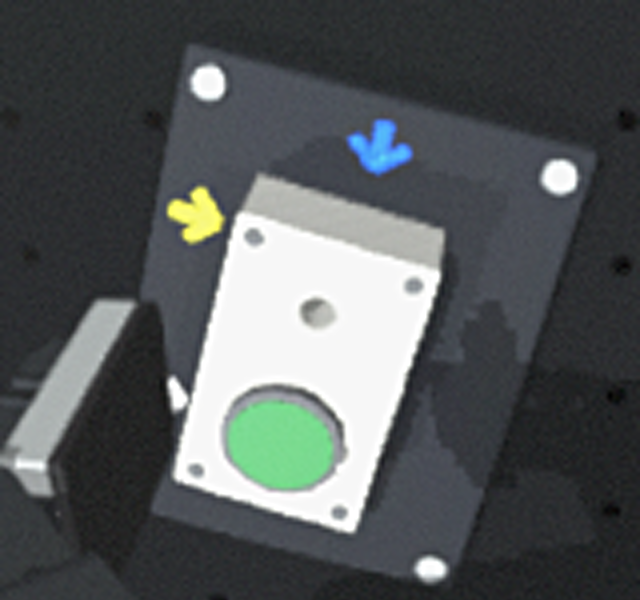

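```bash
python3 - <<'E'
from h import *
np.set_printoptions(precision=4,suppress=True)
a,b,w=load("scene0"),load("side0"),load("wrist0")
def t3(n,A,B,W):
    r=[ray(a,A),ray(b,B)]+([ray(w,W,1)] if W is not None else [])
    P=tri(*r);print(n,P,"miss mm",[round(1000*np.linalg.norm(np.cross(P-o,d)),1) for o,d in r],"scene+side",tri(*r[:2]))
for c,bx,by,bw in(("green",(235,155,270,180),(295,235,330,260),(240,270,285,310)),("yellow",(255,155,290,200),(285,230,310,250),(225,220,255,250)),("blue",(255,155,290,200),(300,225,340,240),(270,205,300,230))):
    A,B,W=[blobs(s,c,x,3) for s,x in((a,bx),(b,by),(w,bw))]
    print(c,A,B,W)
    if A and B: t3(c,*[max(q,key=lambda t:t[1])[0] for q in(A,B,W)])
E
```

```text
green [(array([248.6304, 164.2174]), 46)] [(array([311.0312, 244.2812]), 64)] [(array([259.7102, 290.8029]), 421)]
green [ 0.5041 -0.1408  0.0608] miss mm [np.float64(0.7), np.float64(0.5), np.float64(1.0)] scene+side [ 0.5047 -0.1412  0.0612]
yellow [(array([274.6667, 174.4444]), 9)] [(array([299.7857, 239.8571]), 14)] [(array([238.8142, 233.469 ]), 113)]
yellow [ 0.4743 -0.078   0.0254] miss mm [np.float64(1.4), np.float64(0.5), np.float64(1.0)] scene+side [ 0.4738 -0.0777  0.0252]
blue [(array([268.7308, 188.7308]), 26)] [] [(array([284.4943, 216.5862]), 87)]
```

play_rows([
  {"dy": 0.94,"dx": -0.06,"wz": 0.54},
  {"dy": 0.94,"dx": -0.06,"wz": 0.54},
  {"dy": 0.94,"dx": -0.06,"wz": 0.54},
  {"dy": 0.94,"dx": -0.06,"wz": 0.54},
  {"dy": 0.94,"dx": -0.06,"wz": 0.54},
  {"dy": 0.94,"dx": -0.06,"wz": 0.54},
  {"dy": 0.94,"dx": -0.06,"wz": 0.54},
  {},
  {},
])

```text
$.moves[0]: bad value
```

```bash
python3 - <<'E'
from h import *
np.set_printoptions(precision=4,suppress=True)
w0=load("wrist0")
for z in(.0245,):
    S=[plane(w0,p,z,1) for p in((241.5,200.3),(329.6,223.7),(297.3,321.6))];print(S, np.linalg.norm(S[0]-S[1]),np.linalg.norm(S[2]-S[1]),"ctr",(S[0]+S[2])/2,"yaw",np.degrees(np.arctan2(*(S[1]-S[0])[[1,0]])),np.degrees(np.arctan2(*(S[1]-S[2])[[1,0]]))-90)
C=[plane(w0,(190+u/4,180+v/4),.0545,1) for u,v in((233,212),(440,268),(354,533),(175,478))];print(np.array(C),"ctr",sum(C)/4)
print([np.degrees(np.arctan2(*(C[j]-C[i])[[1,0]])) for i,j in((0,1),(3,2),(3,0),(2,1))],"bore",plane(w0,(190+317/4,180+313/4),.0545,1))
o=observe();print(o["tool_pos"],o["eef_rot"])
w=snapshot("wrist");np.savez("pics/wrist1.npz",**w);cv2.imwrite("pics/wrist1.png",w["image"][:,:,::-1])
for c in("red","green","blue"):
    for P,n in blobs(w,c,(0,0,640,400),80): print(c,P,n,plane(w,P,.095,1))
E
```

```text
[array([ 0.4822, -0.0349,  0.0245]), array([ 0.5891, -0.0648,  0.0245]), array([ 0.545 , -0.2194,  0.0245])] 0.11102016382927213 0.16073893555769586 ctr [ 0.5136 -0.1271  0.0245] yaw -15.658374694378328 -15.942109247274487
[[ 0.4949 -0.0647  0.0545]
 [ 0.5543 -0.0817  0.0545]
 [ 0.5235 -0.1801  0.0545]
 [ 0.4657 -0.1605  0.0545]] ctr [ 0.5096 -0.1217  0.0545]
[np.float64(-15.985536986806597), np.float64(-18.732294756109166), np.float64(73.04149201661167), np.float64(72.59953496148879)] bore [ 0.5175 -0.0971  0.0545]
[ 0.5747 -0.      0.2527] [0.     1.5721 0.    ]
green [259.5653 290.7411] 421 [ 0.5111 -0.1164  0.095 ]
blue [548.2433  24.3586] 5829 [0.8251 0.1883 0.095 ]
blue [284.6067 216.8427] 89 [ 0.5429 -0.029   0.095 ]
```

View pics/wrist1.png

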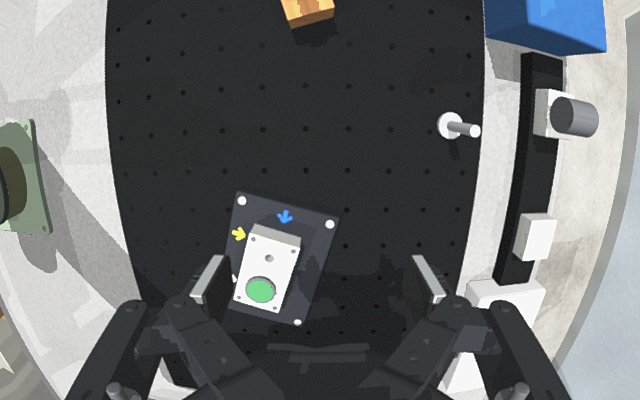

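The call was refused and nothing moved; the view is unchanged. Rows probably need every key, so I'll include them all.

play_rows([
  {"wx": 0,"wy": 0,"wz": 0.54,"dx": -0.06,"dy": 0.94,"dz": 0,"jaw": 0},
  {"wx": 0,"wy": 0,"wz": 0.54,"dx": -0.06,"dy": 0.94,"dz": 0,"jaw": 0},
  {"wx": 0,"wy": 0,"wz": 0.54,"dx": -0.06,"dy": 0.94,"dz": 0,"jaw": 0},
  {"wx": 0,"wy": 0,"wz": 0.54,"dx": -0.06,"dy": 0.94,"dz": 0,"jaw": 0},
  {"wx": 0,"wy": 0,"wz": 0.54,"dx": -0.06,"dy": 0.94,"dz": 0,"jaw": 0},
  {"wx": 0,"wy": 0,"wz": 0.54,"dx": -0.06,"dy": 0.94,"dz": 0,"jaw": 0},
  {"wx": 0,"wy": 0,"wz": 0.54,"dx": -0.06,"dy": 0.94,"dz": 0,"jaw": 0},
  {"wx": 0,"wy": 0,"wz": 0,"dx": 0,"dy": 0,"dz": 0,"jaw": 0},
  {"wx": 0,"wy": 0,"wz": 0,"dx": 0,"dy": 0,"dz": 0,"jaw": 0},
])

```text
t: 1.32
tool_pos: [0.5623, 0.1969, 0.2531]
eef_rot: [-0.259, 1.556, 0.258]
ft_force: [0.1, 0.3, -0.4]
finger_gap: 1.003
```

```bash
python3 - <<'E'
from h import *
np.set_printoptions(precision=4,suppress=True)
o=observe();print(o["tool_pos"],o["eef_rot"])
w=snapshot("wrist");np.savez("pics/wrist2.npz",**w);cv2.imwrite("pics/wrist2.png",w["image"][:,:,::-1])
for c in("red","green","blue"):
    for P,n in blobs(w,c,(100,0,540,400),80): print(c,P,n,plane(w,P,.0945,1))
E
```

```text
[0.5623 0.1969 0.2531] [-0.2592  1.5558  0.2581]
red [316.4    181.8692] 535 [0.5596 0.2018 0.0945]
red [163.2952 393.6476] 227 [ 0.4335 -0.216   0.0945]
green [318.2779 130.7895] 475 [0.5459 0.2475 0.0945]
blue [513.5515 195.2641] 7043 [0.7675 0.2598 0.0945]
```

View pics/wrist2.png

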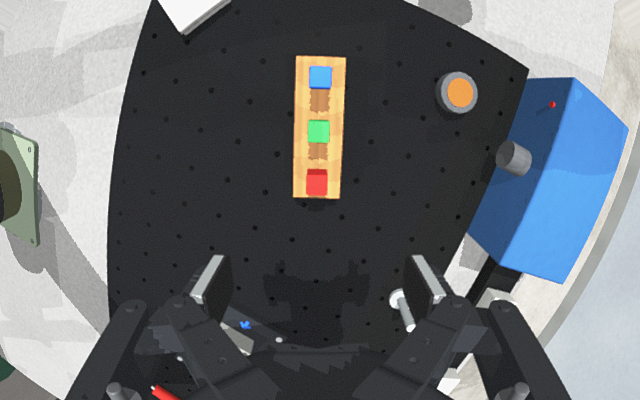

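```bash
python3 - <<'E'
from h import *
np.set_printoptions(precision=4,suppress=True)
w=load("wrist2");I=w["image"];h=cv2.cvtColor(I,cv2.COLOR_RGB2HSV)
print("red V col316",[(r,I[r,316].tolist()) for r in range(164,202,2)])
ROI={"red":(295,160,340,205,I[...,0].astype(int)-I[...,1]),"green":(295,112,345,150,I[...,1].astype(int)-I[...,0]),"blue":(300,58,345,95,I[...,2].astype(int)-I[...,0])}
for c,(x0,y0,x1,y1,m) in ROI.items():
    k=((m[y0:y1,x0:x1]>90)*255).astype(np.uint8);cs=max(cv2.findContours(k,0,1)[0],key=cv2.contourArea)
    r=cv2.minAreaRect(cs);P=np.array(r[0])+[x0,y0]
    box=[plane(w,p+[x0,y0],.0945,1)[:2] for p in cv2.boxPoints(r)];print(c,r,plane(w,P,.0945,1),"\n",np.array(box))
# stand top corners z=.0525 left edge / right edge
k=cv2.inRange(h,np.array((8,80,90)),np.array((24,255,255)));k[:40]=0;k[210:]=0;k[:,:280]=0;k[:,360:]=0
k=cv2.morphologyEx(k,cv2.MORPH_CLOSE,np.ones((25,25)))
r=cv2.minAreaRect(cv2.findNonZero(k));print("stand",r);print(np.array([plane(w,p,.0525,1) for p in cv2.boxPoints(r)]),plane(w,r[0],.0525,1))
E
```

```text
red V col316 [(164, [238, 181, 115]), (166, [241, 188, 119]), (168, [230, 147, 97]), (170, [196, 46, 44]), (172, [198, 49, 43]), (174, [218, 54, 50]), (176, [248, 86, 81]), (178, [247, 88, 79]), (180, [247, 80, 75]), (182, [247, 85, 78]), (184, [247, 84, 81]), (186, [247, 84, 78]), (188, [247, 84, 77]), (190, [247, 84, 78]), (192, [247, 84, 77]), (194, [251, 90, 75]), (196, [203, 148, 95]), (198, [74, 57, 47]), (200, [40, 41, 43])]
red ((21.5, 21.5), (21.0, 27.0), 0.0) [0.5596 0.2021 0.0945] 
 [[0.5544 0.1864]
 [0.5463 0.2112]
 [0.5646 0.2175]
 [0.5732 0.1929]]
green ((23.0, 19.0), (22.0, 20.0), 90.0) [0.5457 0.2472 0.0945] 
 [[0.534  0.2538]
 [0.5509 0.2596]
 [0.5575 0.2406]
 [0.5403 0.2348]]
blue ((20.085294723510742, 18.891176223754883), (21.781808853149414, 21.858503341674805), 4.39870548248291) [0.5316 0.2943 0.0945] 
 [[0.5247 0.2823]
 [0.5197 0.3016]
 [0.5384 0.3064]
 [0.5434 0.2871]]
stand ((318.3492431640625, 126.67254638671875), (51.037967681884766, 142.53872680664062), 1.8476102352142334)
[[0.5416 0.166  0.0525]
 [0.4989 0.3121 0.0525]
 [0.5486 0.3274 0.0525]
 [0.595  0.1823 0.0525]] [0.5457 0.2481 0.0525]
```

play_rows([
  {"wx": 0,"wy": 0,"wz": -0.38,"dx": -0.06,"dy": 0.07,"dz": -0.9,"jaw": 0},
  {"wx": 0,"wy": 0,"wz": 0,"dx": 0,"dy": 0,"dz": -0.9,"jaw": 0},
  {"wx": 0,"wy": 0,"wz": 0,"dx": 0,"dy": 0,"dz": -0.9,"jaw": 0},
  {"wx": 0,"wy": 0,"wz": 0,"dx": 0,"dy": 0,"dz": -0.9,"jaw": 0},
  {"wx": 0,"wy": 0,"wz": 0,"dx": 0,"dy": 0,"dz": -0.9,"jaw": 0},
  {"wx": 0,"wy": 0,"wz": 0,"dx": 0,"dy": 0,"dz": -0.7,"jaw": 60},
  {"wx": 0,"wy": 0,"wz": 0,"dx": 0,"dy": 0,"dz": -0.4,"jaw": 110},
  {"wx": 0,"wy": 0,"wz": 0,"dx": 0,"dy": 0,"dz": 0,"jaw": 130},
  {"wx": 0,"wy": 0,"wz": 0,"dx": 0,"dy": 0,"dz": 0,"jaw": 130},
], grip_force=20)

```text
t: 2.5
tool_pos: [0.5613, 0.1995, 0.0862]
eef_rot: [-0.232, 1.556, 0.233]
ft_force: [0.3, -0.4, 0.0]
finger_gap: 0.488
```

```bash
python3 - <<'E'
from h import *
o=observe();print(o["t"],o["tool_pos"],o["eef_rot"],o["ft_force"],o["finger_gap"])
w=snapshot("wrist");np.savez("pics/wrist3.npz",**w);cv2.imwrite("pics/wrist3.png",w["image"][:,:,::-1])
E
```

```text
2.5 [0.56128404 0.19945708 0.08622338] [-0.23233274  1.55645563  0.23273825] [ 0.27837792 -0.35154708  0.04416821] 0.4884684047979682
```

View pics/wrist3.png

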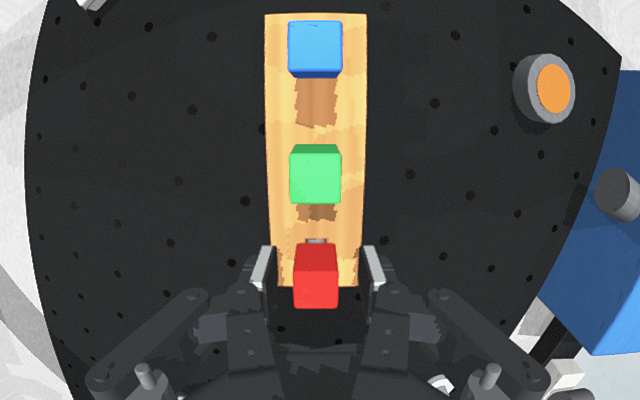

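```bash
python3 - <<'E'
from h import *
np.set_printoptions(precision=4,suppress=True)
w=load("wrist3");I=w["image"]
print([(r,I[r,316].tolist()) for r in range(236,316,3)])
m=((I[...,0].astype(int)-I[...,1]>90)&(I[...,0]>225)).astype(np.uint8);m[:240]=0;m[320:]=0;m[:,:280]=0;m[:,350:]=0
p=cv2.findNonZero(m)[:,0];print(p.min(0),p.max(0))
r=cv2.minAreaRect(p);print(r)
P=np.array([plane(w,q,.0945,1)[:2] for q in cv2.boxPoints(r)]);print(P,P.mean(0),plane(w,(316,243),.0645,1),plane(w,(318.5,290),.0945,1))
E
```

```text
[(236, [236, 180, 112]), (239, [173, 163, 151]), (242, [151, 149, 150]), (245, [205, 55, 49]), (248, [203, 53, 48]), (251, [205, 53, 50]), (254, [203, 50, 44]), (257, [204, 53, 47]), (260, [207, 52, 50]), (263, [208, 55, 51]), (266, [207, 54, 48]), (269, [206, 53, 48]), (272, [247, 71, 66]), (275, [246, 73, 66]), (278, [246, 72, 65]), (281, [246, 69, 61]), (284, [246, 71, 63]), (287, [246, 67, 63]), (290, [246, 68, 62]), (293, [246, 70, 66]), (296, [246, 70, 62]), (299, [246, 67, 63]), (302, [246, 70, 62]), (305, [247, 76, 69]), (308, [188, 47, 47]), (311, [35, 37, 41]), (314, [33, 31, 35])]
[293 271] [338 307]
((315.5, 289.0), (36.0, 45.0), 90.0)
[[0.549  0.2059]
 [0.5673 0.2115]
 [0.5735 0.1931]
 [0.554  0.1871]] [0.5609 0.1994] [0.5585 0.2076 0.0645] [0.5622 0.1997 0.0945]
```

play_rows([
  {"wx": 0,"wy": 0,"wz": 0,"dx": -0.02,"dy": 0,"dz": 0,"jaw": 165},
  {"wx": 0,"wy": 0,"wz": 0,"dx": 0,"dy": 0,"dz": 0,"jaw": 180},
  {"wx": 0,"wy": 0,"wz": 0,"dx": 0,"dy": 0,"dz": 0,"jaw": 195},
  {"wx": 0,"wy": 0,"wz": 0,"dx": 0,"dy": 0,"dz": 0,"jaw": 210},
  {"wx": 0,"wy": 0,"wz": 0,"dx": 0,"dy": 0,"dz": 0,"jaw": 225},
  {"wx": 0,"wy": 0,"wz": 0,"dx": 0,"dy": 0,"dz": 0,"jaw": 225},
  {"wx": 0,"wy": 0,"wz": 0,"dx": 0,"dy": 0,"dz": 0,"jaw": 225},
], grip_force=20)

```text
t: 3.42
tool_pos: [0.5601, 0.1996, 0.0855]
eef_rot: [-0.233, 1.558, 0.233]
ft_force: [-0.3, 0.3, 2.7]
finger_gap: 0.234
```

play_rows([
  {"wx": 0,"wy": 0,"wz": 0,"dx": 0,"dy": 0,"dz": 0,"jaw": 240},
  {"wx": 0,"wy": 0,"wz": 0,"dx": 0,"dy": 0,"dz": 0,"jaw": 255},
  {"wx": 0,"wy": 0,"wz": 0,"dx": 0,"dy": 0,"dz": 0,"jaw": 255},
  {"wx": 0,"wy": 0,"wz": 0,"dx": 0,"dy": 0,"dz": 0.2,"jaw": 255},
  {"wx": 0,"wy": 0,"wz": 0,"dx": 0,"dy": 0,"dz": 0.4,"jaw": 255},
  {"wx": 0,"wy": 0,"wz": 0,"dx": 0,"dy": 0,"dz": 0.6,"jaw": 255},
  {"wx": 0,"wy": 0,"wz": 0,"dx": 0,"dy": 0,"dz": 0.9,"jaw": 255},
  {"wx": 0,"wy": 0,"wz": 0,"dx": 0,"dy": 0,"dz": 0.9,"jaw": 255},
  {"wx": 0,"wy": 0,"wz": 0,"dx": 0,"dy": 0,"dz": 0,"jaw": 255},
  {"wx": 0,"wy": 0,"wz": 0,"dx": 0,"dy": 0,"dz": 0,"jaw": 255},
], grip_force=90)

```text
t: 4.68
tool_pos: [0.5592, 0.1992, 0.1744]
eef_rot: [-0.233, 1.56, 0.233]
ft_force: [-0.3, -0.4, -1.1]
finger_gap: 0.217
```

```bash
python3 - <<'E'
from h import *
np.set_printoptions(precision=4,suppress=True)
o=observe();print(o["t"],o["tool_pos"],o["eef_rot"],o["ft_force"],o["finger_gap"])
w=snapshot("wrist");b=snapshot("side");a=snapshot("scene")
for n,s in(("wrist4",w),("side4",b),("scene4",a)): np.savez(f"pics/{n}.npz",**s)
print(blobs(b,"red",(290,80,380,175),20),blobs(a,"red",(320,120,400,220),20))
p=o["tool_pos"]
for n,s in(("side",b),("scene",a)):
    q=s["extrinsics"]@np.r_[p,1];print(n,"tcp px",s["mtx"][0,0]*q[0]/-q[2]+s["mtx"][0,2],s["mtx"][1,2]-s["mtx"][1,1]*q[1]/-q[2])
c1=cv2.resize(w["image"][190:340,220:420,::-1],None,fx=3,fy=3);c2=cv2.resize(b["image"][80:200,260:390,::-1],None,fx=3,fy=3)
cv=np.zeros((450,600,3),np.uint8);cv[:,:]=c1;cv[:c2.shape[0]//2*1*0]=0
cv2.imwrite("pics/w4.png",np.hstack([cv[:,100:500],np.pad(c2,((0,90),(0,0),(0,0)))]))
# nominal geometry
C=np.array([.5136,-.1271]);y=np.radians(-15.8);R=np.array([[np.cos(y),-np.sin(y)],[np.sin(y),np.cos(y)]])
for n,v in dict(yel=(-30,35),whi=(-30,-35),blu=(0,50)).items(): print(n,C+R@np.array(v)/1000)
E
```

```text
4.675 [0.5592 0.1992 0.1744] [-0.2333  1.5603  0.2326] [-0.2677 -0.3583 -1.1326] 0.21656310917312283
[(array([301.6484, 128.2857]), 91), (array([326.6429, 144.6429]), 56)] []
side tcp px 324.8029761292987 142.58631636115712
scene tcp px 349.7158865250132 177.71612910552892
yel [ 0.4943 -0.0853]
whi [ 0.4752 -0.1526]
blu [ 0.5272 -0.079 ]
```

View pics/w4.png

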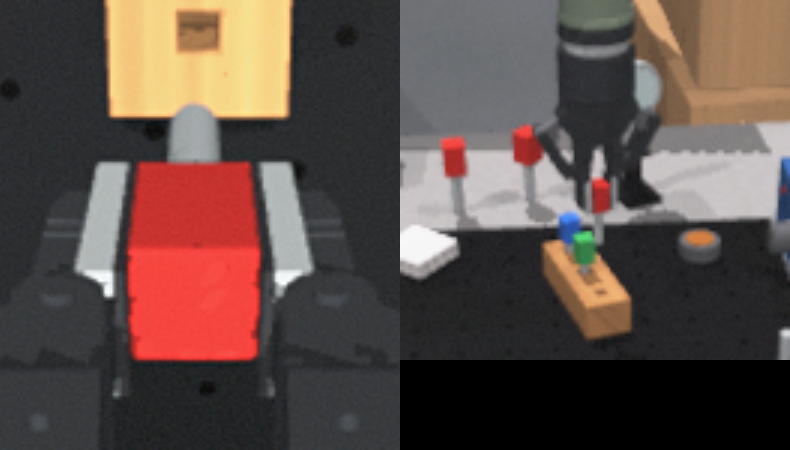

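play_rows([
  {"wx": 0,"wy": 0,"wz": 0,"dx": -0.285,"dy": -0.927,"dz": 0,"jaw": 255},
  {"wx": 0,"wy": 0,"wz": 0,"dx": -0.285,"dy": -0.927,"dz": 0,"jaw": 255},
  {"wx": 0,"wy": 0,"wz": 0,"dx": -0.285,"dy": -0.927,"dz": 0,"jaw": 255},
  {"wx": 0,"wy": 0,"wz": 0,"dx": -0.285,"dy": -0.927,"dz": 0,"jaw": 255},
  {"wx": 0,"wy": 0,"wz": 0,"dx": -0.285,"dy": -0.927,"dz": 0,"jaw": 255},
  {"wx": 0,"wy": 0,"wz": 0,"dx": -0.285,"dy": -0.927,"dz": 0,"jaw": 255},
  {"wx": 0,"wy": 0,"wz": 0,"dx": -0.285,"dy": -0.927,"dz": 0,"jaw": 255},
  {"wx": 0,"wy": 0,"wz": 0,"dx": -0.285,"dy": -0.927,"dz": 0,"jaw": 255},
  {"wx": 0,"wy": 0,"wz": 0,"dx": -0.285,"dy": -0.927,"dz": 0,"jaw": 255},
  {"wx": 0,"wy": 0,"wz": 0,"dx": -0.285,"dy": -0.927,"dz": 0,"jaw": 255},
  {"wx": 0,"wy": 0,"wz": 0,"dx": 0,"dy": 0,"dz": -0.5,"jaw": 255},
  {"wx": 0,"wy": 0,"wz": 0,"dx": 0,"dy": 0,"dz": 0,"jaw": 255},
  {"wx": 0,"wy": 0,"wz": 0,"dx": 0,"dy": 0,"dz": 0,"jaw": 255},
])

```text
t: 6.45
tool_pos: [0.4746, -0.0784, 0.1603]
eef_rot: [-0.233, 1.559, 0.233]
ft_force: [0.3, 1.4, -0.5]
finger_gap: 0.226
```

```bash
python3 - <<'E'
from h import *
from scipy.spatial.transform import Rotation as Ro
np.set_printoptions(precision=4,suppress=True)
o=observe();print(o["t"],o["tool_pos"],o["ft_force"],o["torque"]);print(Ro.from_rotvec(o["eef_rot"]).as_matrix())
w=snapshot("wrist");np.savez("pics/wrist5.npz",**w);cv2.imwrite("pics/w5.png",w["image"][:,:,::-1])
E
```

```text
6.45 [ 0.4746 -0.0784  0.1603] [ 0.3165  1.3647 -0.4585] [-0.0298 -0.0329 -0.0172]
[[-0.0004 -0.2928  0.9562]
 [ 0.0001  0.9562  0.2928]
 [-1.      0.0003 -0.0003]]
```

View pics/w5.png

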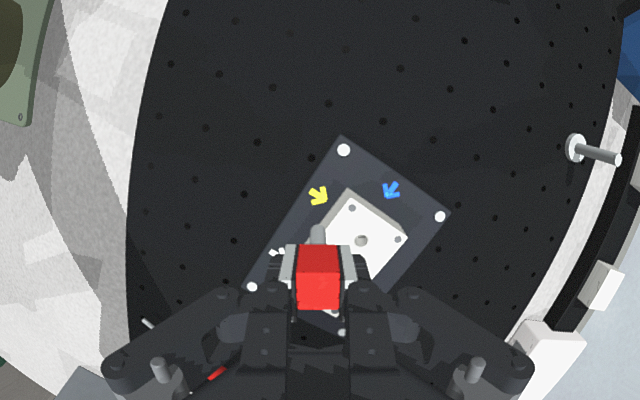

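The pin is held upright near the yellow mark, with the arrow at (320,195), bore at (361,241) and top-face corners at (348,188) and (408,238). Next I check the clearance by numbers before going down.

```bash
python3 - <<'E'
from h import *
np.set_printoptions(precision=4,suppress=True)
w=load("wrist5")
for n,p,z in(("bore",(361,241),.0545),("c+y-x",(348,188),.0545),("c+x+y",(408,238),.0545),("arrowtip",(327,204),.025),("scrTL",(343.5,150),.0245),("scrTR",(440,216.5),.0245),("scrBL",(251.5,286.5),.0245),("foot",(318,227),.0993)): print(n,plane(w,p,z,1))
E
```

```text
bore [ 0.5177 -0.097   0.0545]
c+y-x [ 0.4929 -0.0577  0.0545]
c+x+y [ 0.5551 -0.0835  0.0545]
arrowtip [ 0.4852 -0.0839  0.025 ]
scrTL [ 0.4842 -0.0344  0.0245]
scrTR [ 0.5909 -0.0649  0.0245]
scrBL [ 0.4394 -0.1898  0.0245]
foot [ 0.4749 -0.0772  0.0993]
```

play_rows([
  {"wx": 0,"wy": 0,"wz": 0,"dx": 0,"dy": 0,"dz": -0.6,"jaw": 255},
  {"wx": 0,"wy": 0,"wz": 0,"dx": 0,"dy": 0,"dz": -0.6,"jaw": 255},
  {"wx": 0,"wy": 0,"wz": 0,"dx": 0,"dy": 0,"dz": -0.6,"jaw": 255},
  {"wx": 0,"wy": 0,"wz": 0,"dx": 0,"dy": 0,"dz": -0.4,"jaw": 255},
  {"wx": 0,"wy": 0,"wz": 0,"dx": 0,"dy": 0,"dz": 0,"jaw": 255},
  {"wx": 0,"wy": 0,"wz": 0,"dx": 0.064,"dy": -0.0195,"dz": 0,"jaw": 255},
  {"wx": 0,"wy": 0,"wz": 0,"dx": 0.064,"dy": -0.0195,"dz": 0,"jaw": 255},
  {"wx": 0,"wy": 0,"wz": 0,"dx": 0.064,"dy": -0.0195,"dz": 0,"jaw": 255},
  {"wx": 0,"wy": 0,"wz": 0,"dx": 0,"dy": 0,"dz": 0,"jaw": 255},
  {"wx": 0,"wy": 0,"wz": 0,"dx": 0,"dy": 0,"dz": 0,"jaw": 255},
])

```text
t: 7.75
tool_pos: [0.4802, -0.0804, 0.0944]
eef_rot: [-0.233, 1.558, 0.233]
ft_force: [0.9, -1.1, 0.2]
finger_gap: 0.219
```

play_rows([
  {"wx": 0,"wy": 0,"wz": 0,"dx": 0.032,"dy": -0.01,"dz": 0,"jaw": 255},
  {"wx": 0,"wy": 0,"wz": 0,"dx": 0.032,"dy": -0.01,"dz": 0,"jaw": 255},
  {"wx": 0,"wy": 0,"wz": 0,"dx": 0.032,"dy": -0.01,"dz": 0,"jaw": 255},
  {"wx": 0,"wy": 0,"wz": 0,"dx": 0,"dy": 0,"dz": 0,"jaw": 255},
])

```text
t: 8.25
tool_pos: [0.4833, -0.0813, 0.0943]
eef_rot: [-0.233, 1.558, 0.233]
ft_force: [0.5, -0.6, -0.5]
finger_gap: 0.219
```

```bash
cat > st.py <<'E'
from h import *
np.set_printoptions(precision=5,suppress=True)
o=observe();print(o["t"],o["tool_pos"],o["ft_force"],o["torque"],o["joint_torque"],o["dq"].round(4))
E
python3 st.py
```

```text
8.25 [ 0.48325 -0.08126  0.09432] [ 0.52494 -0.57035 -0.52188] [ 0.03814  0.01695 -0.07324] [ -0.00476 -37.40487 -17.42944  -0.00053  -0.00735  -0.0005 ] [-0.0003 -0.0013  0.0029 -0.0006 -0.0003 -0.0006]
```

play_rows([
  {"wx": 0,"wy": 0,"wz": 0,"dx": 0.016,"dy": -0.005,"dz": 0,"jaw": 255},
  {"wx": 0,"wy": 0,"wz": 0,"dx": 0.016,"dy": -0.005,"dz": 0,"jaw": 255},
  {"wx": 0,"wy": 0,"wz": 0,"dx": 0,"dy": 0,"dz": 0,"jaw": 255},
])

```text
t: 8.62
tool_pos: [0.4841, -0.0816, 0.0943]
eef_rot: [-0.233, 1.558, 0.233]
ft_force: [-1.0, 0.2, -2.0]
finger_gap: 0.218
```

play_rows([
  {"wx": 0,"wy": 0,"wz": 0,"dx": 0.016,"dy": -0.005,"dz": 0,"jaw": 255},
  {"wx": 0,"wy": 0,"wz": 0,"dx": 0,"dy": 0,"dz": 0,"jaw": 255},
])

```text
t: 8.88
tool_pos: [0.4846, -0.0817, 0.0944]
eef_rot: [-0.233, 1.558, 0.233]
ft_force: [1.2, 0.1, -1.1]
finger_gap: 0.221
```

play_rows([
  {"wx": 0,"wy": 0,"wz": 0,"dx": 0.016,"dy": -0.005,"dz": 0,"jaw": 255},
  {"wx": 0,"wy": 0,"wz": 0,"dx": 0,"dy": 0,"dz": 0,"jaw": 255},
])

```text
t: 9.12
tool_pos: [0.485, -0.0818, 0.0943]
eef_rot: [-0.233, 1.558, 0.233]
ft_force: [0.1, 0.7, -0.7]
finger_gap: 0.221
```

play_rows([
  {"wx": 0,"wy": 0,"wz": 0,"dx": 0.016,"dy": -0.005,"dz": 0,"jaw": 255},
  {"wx": 0,"wy": 0,"wz": 0,"dx": 0,"dy": 0,"dz": 0,"jaw": 255},
])

```text
t: 9.38
tool_pos: [0.4852, -0.0819, 0.0943]
eef_rot: [-0.233, 1.559, 0.233]
ft_force: [-2.3, 0.5, -0.2]
finger_gap: 0.218
```

play_rows([
  {"wx": 0,"wy": 0,"wz": 0,"dx": 0.01,"dy": -0.003,"dz": 0,"jaw": 255},
  {"wx": 0,"wy": 0,"wz": 0,"dx": 0,"dy": 0,"dz": 0,"jaw": 255},
])

```text
t: 9.62
tool_pos: [0.4853, -0.0819, 0.0943]
eef_rot: [-0.232, 1.559, 0.233]
ft_force: [-1.9, 1.3, 1.3]
finger_gap: 0.22
```

```bash
python3 st.py
```

```text
9.625 [ 0.48533 -0.0819   0.09426] [-1.89672  1.30793  1.32387] [0.32898 0.48506 0.04256] [ -0.49104 -37.07306 -18.59348  -0.22884  -0.85025   0.0023 ] [ 0.0018 -0.0015  0.0018 -0.0015 -0.0023  0.0008]
```

play_rows([
  {"wx": 0,"wy": 0,"wz": 0,"dx": 0.01,"dy": -0.003,"dz": 0,"jaw": 255},
  {"wx": 0,"wy": 0,"wz": 0,"dx": 0.006,"dy": -0.002,"dz": 0,"jaw": 255},
  {"wx": 0,"wy": 0,"wz": 0,"dx": 0,"dy": 0,"dz": 0,"jaw": 255},
])

```text
t: 10.0
tool_pos: [0.4855, -0.0819, 0.0942]
eef_rot: [-0.232, 1.56, 0.234]
ft_force: [-4.6, 4.1, 2.1]
finger_gap: 0.221
```

```bash
python3 st.py
```

```text
10.0 [ 0.48553 -0.08191  0.09418] [-4.59287  4.0587   2.09295] [0.58978 0.88262 0.01087] [ -1.01415 -36.60102 -19.68865  -0.47552  -1.6537    0.00603] [ 0.0004  0.0015  0.0016 -0.0003  0.0009  0.0012]
```

play_rows([
  {"wx": 0,"wy": 0,"wz": 0,"dx": 0.002,"dy": 0,"dz": 0,"jaw": 255},
  {"wx": 0,"wy": 0,"wz": 0,"dx": 0,"dy": 0,"dz": 0,"jaw": 255},
  {"wx": 0,"wy": 0,"wz": 0,"dx": 0,"dy": 0,"dz": 0,"jaw": 255},
  {"wx": 0,"wy": 0,"wz": 0,"dx": 0,"dy": 0,"dz": 0,"jaw": 255},
  {"wx": 0,"wy": 0,"wz": 0,"dx": 0,"dy": 0,"dz": 0,"jaw": 255},
  {"wx": 0,"wy": 0,"wz": 0,"dx": 0,"dy": 0,"dz": 0,"jaw": 255},
])

```text
t: 10.75
tool_pos: [0.4856, -0.0819, 0.0942]
eef_rot: [-0.232, 1.56, 0.234]
ft_force: [-4.6, 3.3, 2.5]
finger_gap: 0.216
```

```bash
python3 st.py
```

```text
10.75 [ 0.48556 -0.08191  0.09418] [-4.64789  3.33163  2.54499] [ 0.51106  0.88979 -0.00072] [ -0.99934 -36.58409 -19.71256  -0.46908  -1.67852   0.0059 ] [-0.0019  0.0013 -0.0014  0.0001  0.0002 -0.0007]
```

play_rows([
  {"wx": 0,"wy": 0,"wz": 0,"dx": -0.087,"dy": 0.028,"dz": 0,"jaw": 255},
  {"wx": 0,"wy": 0,"wz": 0,"dx": -0.2,"dy": 0.06,"dz": 0,"jaw": 255},
  {"wx": 0,"wy": 0,"wz": 0,"dx": -0.15,"dy": -0.5,"dz": 0,"jaw": 255},
  {"wx": 0,"wy": 0,"wz": 0,"dx": -0.25,"dy": -0.87,"dz": 0,"jaw": 255},
  {"wx": 0,"wy": 0,"wz": 0,"dx": -0.227,"dy": -0.9,"dz": 0,"jaw": 255},
  {"wx": 0,"wy": 0,"wz": 0,"dx": 0,"dy": 0,"dz": 0,"jaw": 255},
  {"wx": 0,"wy": 0,"wz": 0,"dx": 0,"dy": 0,"dz": 0,"jaw": 255},
  {"wx": 0,"wy": 0,"wz": 0,"dx": 0,"dy": 0,"dz": 0,"jaw": 255},
])

```text
t: 11.75
tool_pos: [0.4591, -0.1473, 0.0943]
eef_rot: [-0.233, 1.558, 0.233]
ft_force: [-0.5, -0.6, -1.9]
finger_gap: 0.219
```

```bash
python3 st.py
```

```text
11.75 [ 0.45912 -0.14734  0.09435] [-0.46879 -0.62449 -1.88055] [0.0385  0.02658 0.00644] [ -0.2763  -36.7317  -17.27497  -0.0104   -0.00458   0.0003 ] [ 0.0075  0.0001  0.0016 -0.0014  0.0033  0.0011]
```

play_rows([
  {"wx": 0,"wy": 0,"wz": 0,"dx": 0.032,"dy": -0.01,"dz": 0,"jaw": 255},
  {"wx": 0,"wy": 0,"wz": 0,"dx": 0.032,"dy": -0.01,"dz": 0,"jaw": 255},
  {"wx": 0,"wy": 0,"wz": 0,"dx": 0.032,"dy": -0.01,"dz": 0,"jaw": 255},
  {"wx": 0,"wy": 0,"wz": 0,"dx": 0.016,"dy": -0.005,"dz": 0,"jaw": 255},
  {"wx": 0,"wy": 0,"wz": 0,"dx": 0.016,"dy": -0.005,"dz": 0,"jaw": 255},
  {"wx": 0,"wy": 0,"wz": 0,"dx": 0,"dy": 0,"dz": 0,"jaw": 255},
])

```text
t: 12.5
tool_pos: [0.4628, -0.1489, 0.0943]
eef_rot: [-0.233, 1.558, 0.233]
ft_force: [-0.6, 0.5, -1.6]
finger_gap: 0.22
```

```bash
python3 st.py
```

```text
12.5 [ 0.46283 -0.14894  0.09432] [-0.64208  0.48133 -1.56229] [ 0.01473  0.02082 -0.00078] [  0.01277 -37.07133 -17.3485    0.00066  -0.00381   0.00007] [ 0.001  -0.0004  0.0021  0.0012  0.001  -0.0014]
```

play_rows([
  {"wx": 0,"wy": 0,"wz": 0,"dx": 0.016,"dy": -0.005,"dz": 0,"jaw": 255},
  {"wx": 0,"wy": 0,"wz": 0,"dx": 0.016,"dy": -0.005,"dz": 0,"jaw": 255},
  {"wx": 0,"wy": 0,"wz": 0,"dx": 0.01,"dy": -0.003,"dz": 0,"jaw": 255},
  {"wx": 0,"wy": 0,"wz": 0,"dx": 0,"dy": 0,"dz": 0,"jaw": 255},
])

```text
t: 13.0
tool_pos: [0.4634, -0.1492, 0.0942]
eef_rot: [-0.233, 1.56, 0.233]
ft_force: [-1.6, -0.6, 0.2]
finger_gap: 0.218
```

```bash
python3 st.py
```

```text
13.0 [ 0.46343 -0.14919  0.09422] [-1.57971 -0.64324  0.23746] [ 0.00193  0.4897  -0.02521] [  0.43334 -36.71161 -18.46057   0.22928  -0.78768  -0.00495] [ 0.0002 -0.0017  0.0002 -0.0007 -0.0033 -0.0007]
```

play_rows([
  {"wx": 0,"wy": 0,"wz": 0,"dx": 0.01,"dy": -0.003,"dz": 0,"jaw": 255},
  {"wx": 0,"wy": 0,"wz": 0,"dx": 0.01,"dy": -0.003,"dz": 0,"jaw": 255},
  {"wx": 0,"wy": 0,"wz": 0,"dx": 0,"dy": 0,"dz": 0,"jaw": 255},
])

```text
t: 13.38
tool_pos: [0.4637, -0.1493, 0.0941]
eef_rot: [-0.232, 1.56, 0.234]
ft_force: [-4.6, -0.1, 1.8]
finger_gap: 0.218
```

```bash
python3 st.py
```

```text
13.375 [ 0.46368 -0.14934  0.09415] [-4.56446 -0.05378  1.76995] [-0.11955  1.05248  0.03126] [  0.96975 -36.28594 -19.64191   0.51112  -1.62737  -0.01027] [-0.0006  0.0011  0.0007 -0.0004  0.0004  0.0006]
```

play_rows([
  {"wx": 0,"wy": 0,"wz": 0,"dx": 0.004,"dy": 0,"dz": 0,"jaw": 255},
  {"wx": 0,"wy": 0,"wz": 0,"dx": 0,"dy": 0,"dz": 0,"jaw": 255},
  {"wx": 0,"wy": 0,"wz": 0,"dx": 0,"dy": 0,"dz": 0,"jaw": 255},
  {"wx": 0,"wy": 0,"wz": 0,"dx": 0,"dy": 0,"dz": 0,"jaw": 255},
  {"wx": 0,"wy": 0,"wz": 0,"dx": 0,"dy": 0,"dz": 0,"jaw": 255},
  {"wx": 0,"wy": 0,"wz": 0,"dx": 0,"dy": 0,"dz": 0,"jaw": 255},
])

```text
t: 14.12
tool_pos: [0.4637, -0.1493, 0.0941]
eef_rot: [-0.232, 1.561, 0.234]
ft_force: [-4.9, 0.8, 1.7]
finger_gap: 0.219
```

```bash
python3 st.py
```

```text
14.125 [ 0.46369 -0.1493   0.09412] [-4.90441  0.78454  1.66699] [-0.06325  1.05893 -0.00646] [  0.98898 -36.32012 -19.71708   0.52264  -1.67073  -0.0105 ] [ 0.0011 -0.0017 -0.0002  0.0003 -0.0002  0.0006]
```

play_rows([
  {"wx": 0,"wy": 0,"wz": 0,"dx": -0.087,"dy": 0.028,"dz": 0,"jaw": 255},
  {"wx": 0,"wy": 0,"wz": 0,"dx": -0.2,"dy": 0.06,"dz": 0,"jaw": 255},
  {"wx": 0,"wy": 0,"wz": 0,"dx": 0,"dy": 0,"dz": 0.5,"jaw": 255},
  {"wx": 0,"wy": 0,"wz": 0,"dx": 0,"dy": 0,"dz": 0.8,"jaw": 255},
  {"wx": 0,"wy": 0,"wz": 0,"dx": 0,"dy": 0,"dz": 0.7,"jaw": 255},
  {"wx": 0,"wy": 0,"wz": 0,"dx": 0.6525,"dy": 0.7375,"dz": 0,"jaw": 255},
  {"wx": 0,"wy": 0,"wz": 0,"dx": 0.6525,"dy": 0.7375,"dz": 0,"jaw": 255},
  {"wx": 0,"wy": 0,"wz": 0,"dx": 0.6525,"dy": 0.7375,"dz": 0,"jaw": 255},
  {"wx": 0,"wy": 0,"wz": 0,"dx": 0.6525,"dy": 0.7375,"dz": 0,"jaw": 255},
  {"wx": 0,"wy": 0,"wz": 0,"dx": 0,"dy": 0,"dz": 0,"jaw": 255},
  {"wx": 0,"wy": 0,"wz": 0,"dx": 0,"dy": 0,"dz": 0,"jaw": 255},
])

```text
t: 15.5
tool_pos: [0.534, -0.0585, 0.1542]
eef_rot: [-0.233, 1.558, 0.233]
ft_force: [1.0, 0.5, -0.5]
finger_gap: 0.218
```

```bash
python3 st.py
```

```text
15.5 [ 0.53404 -0.05855  0.15421] [ 0.9905   0.5398  -0.50086] [-0.02048  0.02895  0.02178] [  0.51221 -39.9245  -20.83547   0.0321   -0.04614  -0.00024] [-0.0118 -0.0072  0.0071  0.001   0.0022  0.002 ]
```

play_rows([
  {"wx": 0,"wy": 0,"wz": 0,"dx": 0,"dy": 0,"dz": -0.7,"jaw": 255},
  {"wx": 0,"wy": 0,"wz": 0,"dx": 0,"dy": 0,"dz": -0.7,"jaw": 255},
  {"wx": 0,"wy": 0,"wz": 0,"dx": 0,"dy": 0,"dz": -0.4,"jaw": 255},
  {"wx": 0,"wy": 0,"wz": 0,"dx": 0,"dy": 0,"dz": -0.2,"jaw": 255},
  {"wx": 0,"wy": 0,"wz": 0,"dx": -0.021,"dy": -0.063,"dz": 0,"jaw": 255},
  {"wx": 0,"wy": 0,"wz": 0,"dx": -0.021,"dy": -0.063,"dz": 0,"jaw": 255},
  {"wx": 0,"wy": 0,"wz": 0,"dx": -0.021,"dy": -0.063,"dz": 0,"jaw": 255},
  {"wx": 0,"wy": 0,"wz": 0,"dx": -0.01,"dy": -0.032,"dz": 0,"jaw": 255},
  {"wx": 0,"wy": 0,"wz": 0,"dx": -0.01,"dy": -0.032,"dz": 0,"jaw": 255},
  {"wx": 0,"wy": 0,"wz": 0,"dx": 0,"dy": 0,"dz": 0,"jaw": 255},
  {"wx": 0,"wy": 0,"wz": 0,"dx": 0,"dy": 0,"dz": 0,"jaw": 255},
])

```text
t: 16.88
tool_pos: [0.532, -0.0659, 0.0943]
eef_rot: [-0.233, 1.558, 0.233]
ft_force: [0.3, 0.1, -0.5]
finger_gap: 0.221
```

```bash
python3 st.py
```

```text
16.875 [ 0.53199 -0.06588  0.09431] [ 0.25029  0.09586 -0.48686] [-0.06964  0.06085 -0.03314] [ -0.02745 -41.4634  -18.21038  -0.00129   0.00069  -0.00016] [-0.      0.0007 -0.0007  0.0009  0.0006  0.0005]
```

Still free, as expected (contact is about 4 mm further on). Now I creep in.

play_rows([
  {"wx": 0,"wy": 0,"wz": 0,"dx": -0.01,"dy": -0.032,"dz": 0,"jaw": 255},
  {"wx": 0,"wy": 0,"wz": 0,"dx": -0.005,"dy": -0.016,"dz": 0,"jaw": 255},
  {"wx": 0,"wy": 0,"wz": 0,"dx": -0.005,"dy": -0.016,"dz": 0,"jaw": 255},
  {"wx": 0,"wy": 0,"wz": 0,"dx": 0,"dy": 0,"dz": 0,"jaw": 255},
])

```text
t: 17.38
tool_pos: [0.5314, -0.0679, 0.0943]
eef_rot: [-0.233, 1.558, 0.233]
ft_force: [0.3, -0.2, 0.0]
finger_gap: 0.221
```

```bash
python3 st.py
```

```text
17.375 [ 0.53138 -0.06787  0.09434] [ 0.27776 -0.23094  0.0482 ] [0.00045 0.00544 0.01291] [ -0.01828 -41.40787 -18.19842  -0.00266   0.00092  -0.002  ] [ 0.0002 -0.0001 -0.0007 -0.0004  0.0009  0.0003]
```

play_rows([
  {"wx": 0,"wy": 0,"wz": 0,"dx": -0.005,"dy": -0.016,"dz": 0,"jaw": 255},
  {"wx": 0,"wy": 0,"wz": 0,"dx": -0.005,"dy": -0.016,"dz": 0,"jaw": 255},
  {"wx": 0,"wy": 0,"wz": 0,"dx": 0,"dy": 0,"dz": 0,"jaw": 255},
])

```text
t: 17.75
tool_pos: [0.5311, -0.0689, 0.0943]
eef_rot: [-0.233, 1.558, 0.233]
ft_force: [0.8, 0.4, 0.0]
finger_gap: 0.219
```

```bash
python3 st.py
```

```text
17.75 [ 0.53107 -0.06885  0.09434] [0.75234 0.40951 0.00856] [-0.09649  0.00606  0.04728] [ -0.01592 -41.39381 -18.19636  -0.00248   0.00065  -0.00198] [ 0.0003 -0.0024 -0.0009  0.0017 -0.0003  0.0005]
```

play_rows([
  {"wx": 0,"wy": 0,"wz": 0,"dx": -0.005,"dy": -0.016,"dz": 0,"jaw": 255},
  {"wx": 0,"wy": 0,"wz": 0,"dx": -0.005,"dy": -0.016,"dz": 0,"jaw": 255},
  {"wx": 0,"wy": 0,"wz": 0,"dx": 0,"dy": 0,"dz": 0,"jaw": 255},
])

```text
t: 18.12
tool_pos: [0.5309, -0.0696, 0.0944]
eef_rot: [-0.232, 1.558, 0.233]
ft_force: [0.0, 1.7, -0.1]
finger_gap: 0.218
```

```bash
python3 st.py
```

```text
18.125 [ 0.53086 -0.06962  0.09437] [ 0.01221  1.74299 -0.07777] [ 0.22046 -0.10421  0.09655] [ -0.66816 -41.28858 -18.07243  -0.31015   0.04292  -0.00276] [ 0.0012  0.0004  0.0008 -0.0019  0.0007 -0.    ]
```

play_rows([
  {"wx": 0,"wy": 0,"wz": 0,"dx": -0.004,"dy": -0.012,"dz": 0,"jaw": 255},
  {"wx": 0,"wy": 0,"wz": 0,"dx": -0.003,"dy": -0.008,"dz": 0,"jaw": 255},
  {"wx": 0,"wy": 0,"wz": 0,"dx": 0,"dy": 0,"dz": 0,"jaw": 255},
])

```text
t: 18.5
tool_pos: [0.5309, -0.0699, 0.0944]
eef_rot: [-0.232, 1.557, 0.233]
ft_force: [2.1, 4.1, -0.3]
finger_gap: 0.222
```

```bash
python3 st.py
```

```text
18.5 [ 0.53085 -0.06987  0.09444] [ 2.11522  4.06618 -0.26274] [ 0.9664  -0.25318 -0.02321] [ -2.60359 -40.87681 -17.60374  -1.25606   0.1855   -0.00268] [-0.0004  0.0012 -0.0004 -0.0003  0.0007  0.    ]
```

play_rows([
  {"wx": 0,"wy": 0,"wz": 0,"dx": 0,"dy": -0.003,"dz": 0,"jaw": 255},
  {"wx": 0,"wy": 0,"wz": 0,"dx": 0,"dy": 0,"dz": 0,"jaw": 255},
  {"wx": 0,"wy": 0,"wz": 0,"dx": 0,"dy": 0,"dz": 0,"jaw": 255},
  {"wx": 0,"wy": 0,"wz": 0,"dx": 0,"dy": 0,"dz": 0,"jaw": 255},
  {"wx": 0,"wy": 0,"wz": 0,"dx": 0,"dy": 0,"dz": 0,"jaw": 255},
  {"wx": 0,"wy": 0,"wz": 0,"dx": 0,"dy": 0,"dz": 0,"jaw": 255},
])

```text
t: 19.25
tool_pos: [0.5309, -0.0699, 0.0945]
eef_rot: [-0.232, 1.557, 0.233]
ft_force: [1.8, 5.2, 0.2]
finger_gap: 0.217
```

```bash
cat >> st.py <<'E'
th=np.arctan2(.48556-.46369,-.08191+.1493)  # yaw = -th
xb=np.array([np.cos(th),-np.sin(th)]);yb=np.array([np.sin(th),np.cos(th)])
py=np.array([.48556,-.08191])-.00048*xb;pb=np.array([.53087,-.06992])+.00045*yb   # zero-load contacts
bore=(xb@py+.035)*xb+(yb@pb-.030)*yb
print("yaw",-np.degrees(th),"bore",bore,"centre",bore-.025*yb,"delta",bore-o["tool_pos"][:2],"units",(bore-o["tool_pos"][:2])/.03)
E
python3 st.py
```

```text
19.25 [ 0.53089 -0.06992  0.09449] [1.77124 5.15724 0.16124] [ 1.061   -0.29445 -0.03028] [ -2.89221 -40.80353 -17.55644  -1.40858   0.19043  -0.00205] [ 0.0006  0.0003 -0.001  -0.0003  0.0012  0.0007]
yaw -17.979742869919342 bore [ 0.51711 -0.09652] centre [ 0.50939 -0.1203 ] delta [-0.01378 -0.0266 ] units [-0.4592 -0.8867]
```

play_rows([
  {"wx": 0,"wy": 0,"wz": 0,"dx": 0.03,"dy": 0.09,"dz": 0,"jaw": 255},
  {"wx": 0,"wy": 0,"wz": 0,"dx": 0.05,"dy": 0.16,"dz": 0,"jaw": 255},
  {"wx": 0,"wy": 0,"wz": 0,"dx": 0,"dy": 0,"dz": 0.5,"jaw": 255},
  {"wx": 0,"wy": 0,"wz": 0,"dx": 0,"dy": 0,"dz": 0.8,"jaw": 255},
  {"wx": 0,"wy": 0,"wz": 0,"dx": 0,"dy": 0,"dz": 0.2,"jaw": 255},
  {"wx": 0,"wy": 0,"wz": 0,"dx": -0.18,"dy": -0.37,"dz": 0,"jaw": 255},
  {"wx": 0,"wy": 0,"wz": 0,"dx": -0.18,"dy": -0.37,"dz": 0,"jaw": 255},
  {"wx": 0,"wy": 0,"wz": 0,"dx": -0.173,"dy": -0.37,"dz": 0,"jaw": 255},
  {"wx": 0,"wy": 0,"wz": 0,"dx": 0,"dy": 0,"dz": 0,"jaw": 255},
  {"wx": 0,"wy": 0,"wz": 0,"dx": 0,"dy": 0,"dz": 0,"jaw": 255},
  {"wx": 0,"wy": 0,"wz": 0,"dx": 0,"dy": 0,"dz": 0,"jaw": 255},
])

```text
t: 20.62
tool_pos: [0.5171, -0.0961, 0.1393]
eef_rot: [-0.233, 1.558, 0.233]
ft_force: [-0.4, -0.2, -0.6]
finger_gap: 0.219
```

```bash
python3 st.py
```

```text
20.625 [ 0.51713 -0.09606  0.13926] [-0.44082 -0.21322 -0.63959] [-0.045    0.03302  0.05398] [ -0.15485 -39.45554 -19.81497  -0.00574   0.00201   0.00012] [ 0.0027 -0.002  -0.0003 -0.0003  0.0001 -0.001 ]
yaw -17.979742869919342 bore [ 0.51711 -0.09652] centre [ 0.50939 -0.1203 ] delta [-0.00002 -0.00046] units [-0.00074 -0.01546]
```

play_rows([
  {"wx": 0,"wy": 0,"wz": 0,"dx": 0,"dy": -0.013,"dz": -0.3,"jaw": 255},
  {"wx": 0,"wy": 0,"wz": 0,"dx": 0,"dy": 0,"dz": -0.3,"jaw": 255},
  {"wx": 0,"wy": 0,"wz": 0,"dx": 0,"dy": 0,"dz": -0.1,"jaw": 255},
  {"wx": 0,"wy": 0,"wz": 0,"dx": 0,"dy": 0,"dz": 0,"jaw": 255},
  {"wx": 0,"wy": 0,"wz": 0,"dx": 0,"dy": 0,"dz": 0,"jaw": 255},
  {"wx": 0,"wy": 0,"wz": 0,"dx": 0,"dy": 0,"dz": 0,"jaw": 255},
])

```text
t: 21.38
tool_pos: [0.5172, -0.0967, 0.1186]
eef_rot: [-0.233, 1.558, 0.233]
ft_force: [0.5, 0.0, -1.3]
finger_gap: 0.218
```

```bash
python3 st.py; python3 - <<'E'
from h import *
w=snapshot("wrist");cv2.imwrite("pics/w6.png",cv2.resize(w["image"][170:330,240:400,::-1],None,fx=3,fy=3))
E
```

```text
21.375 [ 0.5172  -0.0967   0.11862] [ 0.50601  0.0279  -1.27149] [-0.04618  0.01948  0.00992] [  0.00645 -39.86282 -19.01247   0.00039  -0.00202  -0.00003] [-0.0001  0.0003  0.002   0.0014 -0.0015 -0.0001]
yaw -17.979742869919342 bore [ 0.51711 -0.09652] centre [ 0.50939 -0.1203 ] delta [-0.00009  0.00018] units [-0.00298  0.00605]
```

View pics/w6.png

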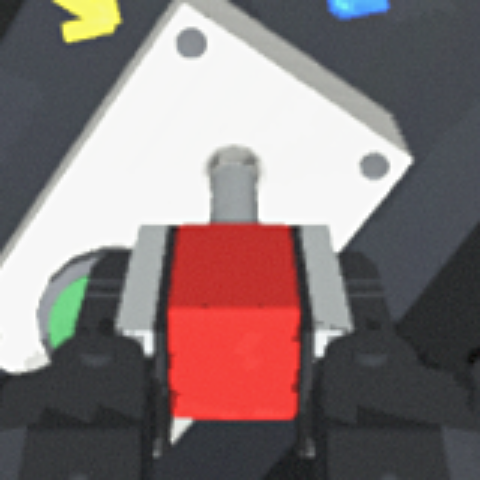

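The pin hangs squarely over the bore mouth (232,155 in the crop). Now I lower it slowly.

play_rows([
  {"wx": 0,"wy": 0,"wz": 0,"dx": -0.002,"dy": 0.005,"dz": -0.05,"jaw": 255},
  {"wx": 0,"wy": 0,"wz": 0,"dx": 0,"dy": 0,"dz": -0.05,"jaw": 255},
  {"wx": 0,"wy": 0,"wz": 0,"dx": 0,"dy": 0,"dz": -0.05,"jaw": 255},
  {"wx": 0,"wy": 0,"wz": 0,"dx": 0,"dy": 0,"dz": -0.05,"jaw": 255},
  {"wx": 0,"wy": 0,"wz": 0,"dx": 0,"dy": 0,"dz": 0,"jaw": 255},
])

```text
t: 22.05
tool_pos: [0.5168, -0.0965, 0.1122]
eef_rot: [-0.233, 1.558, 0.233]
ft_force: [0.2, 0.1, -0.9]
finger_gap: 0.221
```

```bash
python3 st.py
```

```text
22.05 [ 0.51684 -0.0965   0.11216] [ 0.22428  0.05182 -0.87209] [-0.01812 -0.03701 -0.02897] [  0.00029 -40.03885 -18.74142   0.00009  -0.00638  -0.00002] [ 0.     -0.0019 -0.0026 -0.0011  0.0014  0.0013]
yaw -17.979742869919342 bore [ 0.51711 -0.09652] centre [ 0.50939 -0.1203 ] delta [ 0.00027 -0.00002] units [ 0.00914 -0.00083]
```

play_rows([
  {"wx": 0,"wy": 0,"wz": 0,"dx": 0.009,"dy": 0,"dz": -0.05,"jaw": 255},
  {"wx": 0,"wy": 0,"wz": 0,"dx": 0,"dy": 0,"dz": -0.05,"jaw": 255},
  {"wx": 0,"wy": 0,"wz": 0,"dx": 0,"dy": 0,"dz": -0.05,"jaw": 255},
  {"wx": 0,"wy": 0,"wz": 0,"dx": 0,"dy": 0,"dz": -0.05,"jaw": 255},
  {"wx": 0,"wy": 0,"wz": 0,"dx": 0,"dy": 0,"dz": -0.05,"jaw": 255},
  {"wx": 0,"wy": 0,"wz": 0,"dx": 0,"dy": 0,"dz": 0,"jaw": 255},
])

```text
t: 22.8
tool_pos: [0.5171, -0.0965, 0.1047]
eef_rot: [-0.233, 1.558, 0.233]
ft_force: [-0.5, 0.7, -1.0]
finger_gap: 0.22
```

```bash
python3 st.py
```

```text
22.8 [ 0.51712 -0.09648  0.10471] [-0.46267  0.72254 -0.98563] [-0.01848 -0.02232 -0.01205] [ -0.00034 -40.2442  -18.43858  -0.00014  -0.00688   0.00001] [-0.0004 -0.002  -0.0042  0.0017  0.0013  0.0005]
yaw -17.979742869919342 bore [ 0.51711 -0.09652] centre [ 0.50939 -0.1203 ] delta [-0.00001 -0.00004] units [-0.00046 -0.00127]
```

Well inside the bore with no side load. About 11 mm remain.

play_rows([
  {"wx": 0,"wy": 0,"wz": 0,"dx": 0,"dy": 0,"dz": -0.05,"jaw": 255},
  {"wx": 0,"wy": 0,"wz": 0,"dx": 0,"dy": 0,"dz": -0.05,"jaw": 255},
  {"wx": 0,"wy": 0,"wz": 0,"dx": 0,"dy": 0,"dz": -0.05,"jaw": 255},
  {"wx": 0,"wy": 0,"wz": 0,"dx": 0,"dy": 0,"dz": -0.05,"jaw": 255},
  {"wx": 0,"wy": 0,"wz": 0,"dx": 0,"dy": 0,"dz": -0.05,"jaw": 255},
  {"wx": 0,"wy": 0,"wz": 0,"dx": 0,"dy": 0,"dz": -0.03,"jaw": 255},
  {"wx": 0,"wy": 0,"wz": 0,"dx": 0,"dy": 0,"dz": 0,"jaw": 255},
])

```text
t: 23.68
tool_pos: [0.5172, -0.0965, 0.0963]
eef_rot: [-0.233, 1.558, 0.233]
ft_force: [-0.1, 0.4, -0.9]
finger_gap: 0.22
```

```bash
python3 st.py
```

```text
23.675 [ 0.51717 -0.09648  0.09634] [-0.07232  0.36221 -0.8944 ] [ 0.0413  -0.03059  0.02752] [  0.00015 -40.46206 -18.0865   -0.00005  -0.00327   0.     ] [-0.0019 -0.0013 -0.0013 -0.0006  0.0003 -0.0002]
yaw -17.979742869919342 bore [ 0.51711 -0.09652] centre [ 0.50939 -0.1203 ] delta [-0.00005 -0.00004] units [-0.00182 -0.00124]
```

play_rows([
  {"wx": 0,"wy": 0,"wz": 0,"dx": 0,"dy": 0,"dz": -0.02,"jaw": 255},
  {"wx": 0,"wy": 0,"wz": 0,"dx": 0,"dy": 0,"dz": -0.02,"jaw": 255},
  {"wx": 0,"wy": 0,"wz": 0,"dx": 0,"dy": 0,"dz": -0.02,"jaw": 255},
  {"wx": 0,"wy": 0,"wz": 0,"dx": 0,"dy": 0,"dz": 0,"jaw": 255},
])

```text
t: 24.18
tool_pos: [0.5172, -0.0965, 0.0946]
eef_rot: [-0.233, 1.558, 0.233]
ft_force: [0.1, 0.9, -0.1]
finger_gap: 0.215
```

```bash
python3 st.py
```

```text
24.175 [ 0.51716 -0.0965   0.09459] [ 0.13303  0.90409 -0.11993] [0.04013 0.03124 0.01755] [ -0.00052 -40.54722 -18.03093   0.00003  -0.0028    0.00002] [-0.0017  0.0014 -0.002   0.0009  0.0011 -0.0002]
yaw -17.979742869919342 bore [ 0.51711 -0.09652] centre [ 0.50939 -0.1203 ] delta [-0.00005 -0.00002] units [-0.00155 -0.00066]
```

play_rows([
  {"wx": 0,"wy": 0,"wz": 0,"dx": 0,"dy": 0,"dz": -0.017,"jaw": 255},
  {"wx": 0,"wy": 0,"wz": 0,"dx": 0,"dy": 0,"dz": -0.017,"jaw": 255},
  {"wx": 0,"wy": 0,"wz": 0,"dx": 0,"dy": 0,"dz": 0,"jaw": 255},
])

```text
t: 24.55
tool_pos: [0.5172, -0.0965, 0.0937]
eef_rot: [-0.233, 1.558, 0.233]
ft_force: [-0.7, 0.1, -0.1]
finger_gap: 0.218
```

```bash
python3 st.py
```

```text
24.55 [ 0.51722 -0.09651  0.09371] [-0.70611  0.12162 -0.0842 ] [-0.00257  0.01163  0.04493] [ -0.01729 -40.13275 -17.8665   -0.00727  -0.06492  -0.00003] [-0.0004  0.      0.001  -0.0001 -0.0034  0.0013]
yaw -17.979742869919342 bore [ 0.51711 -0.09652] centre [ 0.50939 -0.1203 ] delta [-0.00011 -0.00002] units [-0.00356 -0.00052]
```

play_rows([
  {"wx": 0,"wy": 0,"wz": 0,"dx": 0,"dy": 0,"dz": -0.01,"jaw": 255},
  {"wx": 0,"wy": 0,"wz": 0,"dx": 0,"dy": 0,"dz": 0,"jaw": 255},
])

```text
t: 24.8
tool_pos: [0.5173, -0.0965, 0.0936]
eef_rot: [-0.233, 1.558, 0.233]
ft_force: [-0.8, 0.6, 2.7]
finger_gap: 0.219
```

```bash
python3 st.py
```

```text
24.8 [ 0.51726 -0.09649  0.09359] [-0.79084  0.61241  2.7473 ] [ 0.07533  0.11367 -0.0034 ] [ -0.05096 -38.91877 -17.49741  -0.02184  -0.25675  -0.00021] [-0.0012 -0.0007  0.0004 -0.     -0.0004 -0.0007]
yaw -17.979742869919342 bore [ 0.51711 -0.09652] centre [ 0.50939 -0.1203 ] delta [-0.00015 -0.00003] units [-0.00499 -0.001  ]
```

play_rows([
  {"wx": 0,"wy": 0,"wz": 0,"dx": 0,"dy": 0,"dz": 0,"jaw": 230},
  {"wx": 0,"wy": 0,"wz": 0,"dx": 0,"dy": 0,"dz": 0,"jaw": 205},
  {"wx": 0,"wy": 0,"wz": 0,"dx": 0,"dy": 0,"dz": 0,"jaw": 195},
  {"wx": 0,"wy": 0,"wz": 0,"dx": 0,"dy": 0,"dz": 0,"jaw": 185},
  {"wx": 0,"wy": 0,"wz": 0,"dx": 0,"dy": 0,"dz": 0,"jaw": 170},
  {"wx": 0,"wy": 0,"wz": 0,"dx": 0,"dy": 0,"dz": 0,"jaw": 140},
  {"wx": 0,"wy": 0,"wz": 0,"dx": 0,"dy": 0,"dz": 0,"jaw": 110},
  {"wx": 0,"wy": 0,"wz": 0,"dx": 0,"dy": 0,"dz": 0,"jaw": 100},
  {"wx": 0,"wy": 0,"wz": 0,"dx": 0,"dy": 0,"dz": 0,"jaw": 100},
], grip_force=20)

```text
t: 25.92
tool_pos: [0.5172, -0.0965, 0.0933]
eef_rot: [-0.233, 1.558, 0.233]
ft_force: [1.5, 0.6, 0.8]
finger_gap: 0.605
```

```bash
python3 st.py; python3 - <<'E'
from h import *
w=snapshot("wrist");np.savez("pics/wrist7.npz",**w);cv2.imwrite("pics/w7.png",cv2.resize(w["image"][170:330,220:420,::-1],None,fx=3,fy=3))
E
```

```text
25.925 [ 0.51721 -0.09652  0.09333] [1.47574 0.58021 0.75542] [ 0.00246  0.02189 -0.02313] [ -0.00115 -40.24564 -17.78939   0.00019  -0.00006   0.00002] [-0.001   0.0007 -0.0008  0.0015 -0.0001 -0.0017]
yaw -17.979742869919342 bore [ 0.51711 -0.09652] centre [ 0.50939 -0.1203 ] delta [-0.0001  -0.00001] units [-0.00347 -0.00018]
```

View pics/w7.png

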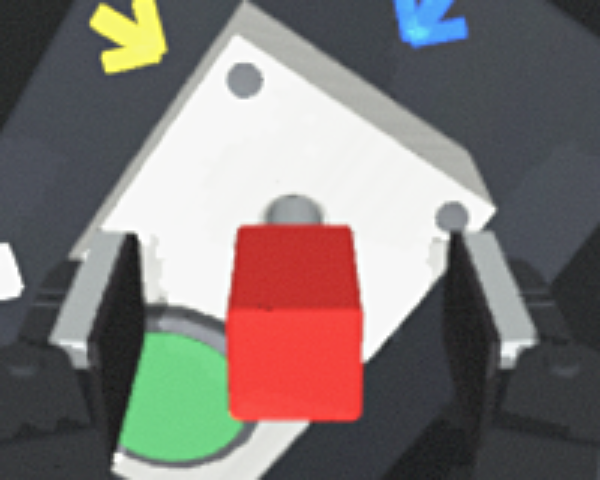

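The pin stands upright in the bore and the fingers are clear on both sides. I rise straight up.

play_rows([
  {"wx": 0,"wy": 0,"wz": 0,"dx": 0,"dy": 0,"dz": 0.3,"jaw": 100},
  {"wx": 0,"wy": 0,"wz": 0,"dx": 0,"dy": 0,"dz": 0.7,"jaw": 100},
  {"wx": 0,"wy": 0,"wz": 0,"dx": 0,"dy": 0,"dz": 0.9,"jaw": 100},
  {"wx": 0,"wy": 0,"wz": 0,"dx": 0,"dy": 0,"dz": 0.9,"jaw": 100},
  {"wx": 0,"wy": 0,"wz": 0,"dx": 0,"dy": 0,"dz": 0.9,"jaw": 100},
  {"wx": 0,"wy": 0,"wz": 0,"dx": 0,"dy": 0,"dz": 0.9,"jaw": 100},
  {"wx": 0,"wy": 0,"wz": 0,"dx": 0,"dy": 0,"dz": 0,"jaw": 100},
  {"wx": 0,"wy": 0,"wz": 0,"dx": 0,"dy": 0,"dz": 0,"jaw": 100},
  {"wx": 0,"wy": 0,"wz": 0,"dx": 0,"dy": 0,"dz": 0,"jaw": 100},
])

```text
t: 27.1
tool_pos: [0.5165, -0.0963, 0.2302]
eef_rot: [-0.232, 1.56, 0.234]
ft_force: [-0.3, -0.5, -0.2]
finger_gap: 0.607
```

```bash
python3 - <<'E'
from h import *
np.set_printoptions(precision=4,suppress=True)
w=snapshot("wrist");a=snapshot("scene");b=snapshot("side");I=w["image"]
m=((I[...,0].astype(int)-I[...,1]>90)&(I[...,0]>225)).astype(np.uint8);m[:,:270]=0;m[:,370:]=0
n,_,st,c=cv2.connectedComponentsWithStats(m);i=1+st[1:,4].argmax();print(st[i],c[i],"head-top centre if home",plane(w,c[i],.0127+.09,1))
A=blobs(a,"red",(235,120,290,185));B=blobs(b,"red",(290,200,345,250));print(A,B)
if A and B: print("tri head",tri(ray(a,max(A,key=lambda t:t[1])[0]),ray(b,max(B,key=lambda t:t[1])[0])))
cv2.imwrite("pics/end.png",np.hstack([cv2.resize(b["image"][130:330,220:420,::-1],(400,400)),cv2.resize(w["image"][120:320,220:420,::-1],(400,400))]))
E
```

```text
[308 188  23  22 492] [318.689 198.378] head-top centre if home [ 0.5177 -0.0967  0.1027]
[(array([257.7453, 162.1321]), 106)] [(array([315.9455, 224.3545]), 110)]
tri head [ 0.5186 -0.098   0.0914]
```

View pics/end.png

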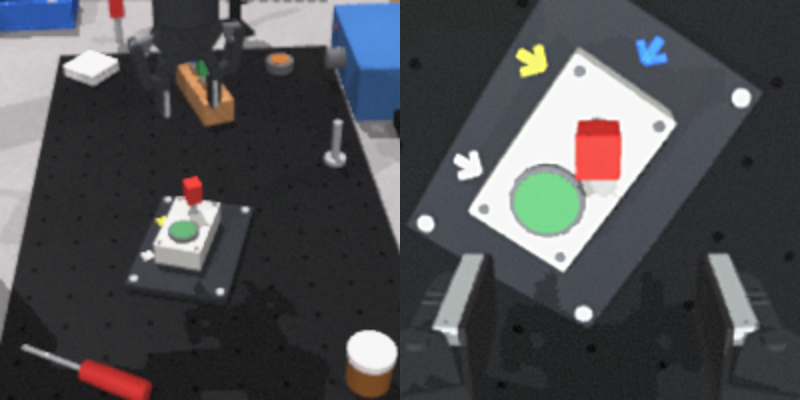

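```bash
python3 -c "
from bench import *
print(job_done())"
```

```text
the job is handed in; nothing more can be done
None
```

The red pin is set upright in the bore, seated on the bore floor and released, and the job is handed in at about 27 s of the 72 s allowed.

- **Touches:** I touched the body at yellow, then white, then blue, each with a steady press of about 5 N for over half a second. The wrist force readings carried about 1 N of noise, so I cross-checked them against the moment and joint torques.
- **Bore position:** From the touches the block is turned -18.0° (about 2.2° from its plate), and the bore lies at (0.5171, -0.0965). The camera had put it at (0.5176, -0.0970), 0.7 mm away.
- **Insertion:** The pin went in with no side load that I could measure. It met the bore floor at tool height 93.6 mm, where I expected 93.5 mm, with about 3 N downward before I let go.
- **Last checks:** The wrist view showed the head centred within 1 mm of the bore and the fingers clear. Scene and side views put the head at 91.4 mm, within 1 mm of fully home after allowing about 3 mm for camera bias. In the last pictures the bystanders in view looked undisturbed, though I did not measure each one.
- **Problems:** The first move call was refused for missing values and nothing moved. The breadboard turned out to be about 12.7 mm thick, so I raised all the given heights by that amount.

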